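# Fit the change wheel on the dividing head

## Task

Set up the dividing head for the next wheel: slide the brass cog onto its splined hub, turned so that the wide slot takes the hub's wide master spline, fully home on the shoulder; then slide the bright steel spacer on above it the same way, fully home on the cog. Then swing the keeper shut over the spacer, until it meets its stop. Leave the dark cog and the oil cup where they are.

Things in the scene. Friction and masses are not known exactly. Their poses are not given: they have to be found in the camera images.
- dividing_head: grey-green cast dividing head, fixed to the bench; base 82 x 136 x 36 mm with a round turret, upright splined steel hub in the middle, keeper pillar on its +y side, small handwheel on its -y end. Origin on the bench under the hub's axis, z up. Position and yaw vary
- hub_seat (a point): on the hub's axis at the top face of its shoulder (flange 48 mm across, 58 mm above the bench); x axis along the wide master spline, z up. Core of the upright hub 20 mm across; six splines at 60 degrees, 26 mm across, from the shoulder to 35 mm above it: five 4 mm wide, the master 8 mm wide, a red line on its top and on the shoulder. Any start angle; held by a worm drive, gives only above 0.5 N m
- hub_nose (a point): centre of the flat top of the hub's nose, 52.5 mm above the shoulder; same axes as hub_seat. The nose tapers upward from 18.6 to 11 mm across over its top 5 mm and pilots the parts; below it, from 37 to 45 mm above the shoulder, is a neck 12 mm across for the keeper's notch
- brass_cog: brass toothed wheel lying flat, boss up: 64 mm across, rim 0.5 to 8 mm high; round boss 40 mm across, 22 mm tall, to grip from above. Splined bore right through: 22 mm across the lands, six slots out to 29 mm, five 5.6 mm and one 9.6 mm wide (about 4 degrees play on the hub). Origin: centre of the underside; x axis along the wide slot, marked by a red line on the boss's top. About 200 g
- spacer: bright steel splined collar, 38 mm across, 16 mm tall, lying flat; same bore as the brass cog. Origin at the centre of the underside; x axis points along the wide slot, marked by a red line on its top. About 80 g
- keeper (a joint): swing of the keeper, rad: 0 shut on its stop, 1.65 fully open; starts at 1.0 to 1.25, stays where left (friction 0.05 N m). Flat dark steel arm 22 mm wide, 4 mm thick, level, underside 39.8 mm above the hub's shoulder. Shut, its notch takes the hub's neck and it lies 1.8 mm above the spacer, so a part not home blocks it. Closes clockwise from above (negative about z)
- keeper_hinge (a point): point on the keeper's pivot axis (vertical), in the middle of the arm's thickness, 58 mm from the hub's axis in the head's +y direction. The pillar is 15 mm across
- keeper_knob (a point): centre of the top of the keeper's upright handle (brass grip on a steel post), 92 mm from the pivot axis; the handle is 13 mm across and stands 52 mm above the arm. Shut, it is 34 mm from the hub's axis in the head's -y direction
- dark_cog: dark steel toothed wheel of 64 mm, boss 40 mm across and 16 mm high, which is not to be used; origin at the centre of its underside
- oil_cup: small blue oil cup with a brass-coloured top, 40 mm across, 33 mm tall, not to be moved; origin at the centre of its underside
Not all that is in view belongs to the job. There is more than one size of the spacer; the one meant has the size given above.

How it is judged (in metres and radians):
On the way, in this order (a step that is already met when the one before it is completed fails the run):
1. the brass cog is home on the hub's shoulder (z of brass_cog in the frame of hub_seat below 0.003 m and horizontal distance between brass_cog and hub_seat below 0.004 m and angle between brass_cog's own z axis and vertical below 0.1 rad), for 0.2 s.
2. the spacer is home on the brass cog (z of brass_cog in the frame of hub_seat below 0.003 m and z of spacer in the frame of hub_seat between 0.019 and 0.025 m and horizontal distance between spacer and hub_seat below 0.004 m), for 0.2 s.
At the end, for the whole second after the job is handed in: The brass cog's underside is within 3 mm of the hub's shoulder and the spacer's underside 19 to 25 mm above the shoulder, both within 4 mm of the hub's axis and with the wide slot along the master spline (within 0.15 rad), at rest; the keeper is shut to within 0.1 rad of its stop (all of step 2 and horizontal distance between brass_cog and hub_seat below 0.004 m and angle between the x axis of each of brass_cog, spacer and the x axis of hub_seat, either way round below 0.15 rad and value of joint keeper below 0.1 rad and linear speed of each of brass_cog, spacer below 0.02 m/s); the robot touches nothing.
It fails at once if the dark cog is moved more than 20 mm (distance of dark_cog from where it was at the start of the episode above 0.02 m).
It fails at once if the oil cup is moved more than 20 mm (distance of oil_cup from where it was at the start of the episode above 0.02 m).
It also fails if it takes over 72 s, if anything falls off the work surface, if the arm or the gripper's body presses on something with over 40 N, if the wrist force passes 120 N, or if a joint passes its speed limit or range.

## Robot

A 6-joint arm with a two-finger parallel gripper is mounted at the origin on a cart in front of the work surface, level with it; the furniture and walls round the work are solid. World frame = base frame: x ahead of the robot, y to its left, z up, the work surface at z = 0. Lengths are in mm, angles in rad, forces in N, time in s.
With the tool pointing down it reaches from about 325 to 925 mm from the base axis. Payload 3.1 kg.
Tool frame: the origin (TCP) lies midway between the tips of the shut fingers; the grasp point (between the pads) lies 19 mm behind it (env.grasp_offset is the distance from the TCP to the grasp point, in mm); z points along the fingers, y is the line along which they close (so a half turn about z gives the same grasp; the last joint's range is limited). The gripper opens to 85 mm and grips with 20 to 120 N. Pads are 22 mm wide; open, the fingers measure 114 mm over their backs; the gripper's body (76 mm by 85 mm) begins 54 mm behind the grasp point. The pads swing forward as they close: fully open they stand 13 mm farther back than shut.
Start: joints at [-1.223, 0.217, 1.613, -0, 1.311, -0.112], TCP at [277.377, -560.09, 231.3] pointing down, gripper open.
Joint ranges: [-2.75, 2.75], [-0.78, 2.1], [0.31, 2.55], [-1.13, 4.27], [0.13, 2.63], [-2.58, 2.58]. Speed limits (rad/s): [2.79, 2.79, 3.14, 3.14, 3.14, 3.14].

## Interface

Orientations are given as [roll, pitch, yaw] about the fixed x, y, z axes, in that order (R = Rz(yaw) Ry(pitch) Rx(roll)).
In Python, from cell import env, viewer, workorder gives the robot as it stands. The module is installed in compiled form; this text tells all that it offers.
- The arm moves only by the shell command python3 -m handwheel 'ROWS' [FORCE]. ROWS is JSON, a list of rows, each an object of numbers: "jaw": the gripper command: -1 is shut, 1 is fully open, values between are in proportion; "tx", "ty", "tz": the shift along the tool's x, y, z in cm; "wx", "wy", "wz": the turn, a rotation vector about the tool's x, y, z in degrees. A call has 1 to 5 rows; each row shifts and turns the commanded pose from where the row before left it, along the tool's axes as they then stand; what a row does not reach is not made up. A row lasts 1/12 s, in which the tool goes at most 41.7 mm and 7.16 degrees, less where a joint would pass 70% of its speed; a pose out of reach is approached as far as the arm can. A call is refused whole if a number of a shift passes 4.17 or a number of a turn 7.16, either way. A call with a gripper value outside its range is refused whole. The fingers move at their own pace and stop on an object; FORCE is the grip in N (left out, the last holds). Time passes only in rows, so rows that do not move let the fingers close. It gives the time, the measured TCP pose, the force, the opening and the grip force at its end, in the units of the state.
- env.state(): the state, without advancing time (a new reading comes with each control period).
- viewer.snapshot(name): name is "scene" or "side" or "wrist"; returns (picture, depth): 420x560x3 uint8, red, green, blue; 420x560 float32, mm along the optical axis (not along the pixel's ray), 0 where there is no reading.
- viewer.get_calibration(name): a dict with "K" (3x3 intrinsics, pixels), "k1" (the pictures are not rectified: a ray, as slopes to the right and down, at radius r is drawn at 1 + k1 r^2 times it, then the intrinsics apply), "extrinsics" (4x4, takes a point from camera to world coordinates); the wrist camera has in their place "hand_eye" (4x4, takes a point from camera to tool coordinates, whose origin is the TCP and whose axes are the flange's). Camera axes: x right, y down, z forward; pixel columns grow to the right and rows downward; lengths in mm; the calibration is good to about 2 mm. A picture is of the moment at which its call begins: read the wrist's pose just before it. get_calibration takes no time and is no camera call.
- workorder.job_done(): hands the job in; it is judged then, once.
The state is a dict: "t": time; "qpos": joint angles; "joint_velocities": joint speeds; "tau": joint torques, N m; "tcp_pos": TCP position; "eef_rot": TCP orientation; "force": force on the tool from outside, world axes, zero at the start; "moment": the same for the moment, N m; "gripper_width": finger opening in mm; "grip_force": force on a finger pad.
Only numpy, scipy, OpenCV 4.12 (cv2) and the standard library are available. Lean on these libraries where they do the work, as an engineer would, in place of code of your own. Each camera call takes 0.05 s, during which the arm holds its last target. There are 200 camera calls.

## Working session

There is one attempt and no reset: what is moved stays moved. The work goes in short steps, Python scripts to look and compute and a shell command to move; the robot and the scene stay as the last step left them, time stands still between calls to the robot, and variables do not carry over. Pictures are saved under pics/ and viewed, at most 10 in all, crops included, and the job is handed in when it is done.

```bash
mkdir -p pics; cat > h.py <<'E'
import numpy as np, cv2
from cell import env, viewer, workorder
from scipy.spatial.transform import Rotation as R
def cal(n):
    c=viewer.get_calibration(n); K=np.array(c["K"]); k=c["k1"]
    if n=="wrist":
        s=env.state(); T=np.eye(4); T[:3,:3]=R.from_euler('xyz',s["eef_rot"]).as_matrix(); T[:3,3]=s["tcp_pos"]
        E=T@np.array(c["hand_eye"])
    else: E=np.array(c["extrinsics"])
    return K,k,E
def rays(px,c):
    K,k,E=c; px=np.atleast_2d(np.float64(px))
    d=np.array([k,0,0,0,0.])
    u=cv2.undistortPoints(px.reshape(-1,1,2),K,d).reshape(-1,2)
    return np.c_[u,np.ones(len(u))]@E[:3,:3].T, E[:3,3]
def onz(px,z,c):
    r,o=rays(px,c); return o+r*((z-o[2])/r[:,2])[:,None]
def proj(P,c):
    K,k,E=c; P=np.atleast_2d(P); q=(P-E[:3,3])@E[:3,:3]
    return cv2.projectPoints(q,np.zeros(3),np.zeros(3),K,np.array([k,0,0,0,0.]))[0].reshape(-1,2)
def snap(n,save=None):
    c=cal(n); im,d=viewer.snapshot(n)
    if save: cv2.imwrite("pics/"+save,im[:,:,::-1])
    return im,d,c
E
python3 - <<'E'
from h import *
for n in("scene","side","wrist"):
    im,d,c=snap(n,n+"0.png"); np.savez("%s0.npz"%n,im=im,d=d,E=c[2])
    print(n,c[0].round(1).tolist(),c[1],c[2].round(2).tolist())
print(env.state(), env.grasp_offset)
E
```

```text
scene [[384.6, 0.0, 278.6], [0.0, 384.6, 210.8], [0.0, 0.0, 1.0]] -0.0502917888577104 [[-0.91, 0.36, -0.19, 797.59], [0.41, 0.79, -0.46, 399.05], [-0.01, -0.49, -0.87, 874.68], [0.0, 0.0, 0.0, 1.0]]
side [[510.9, 0.0, 284.8], [0.0, 510.9, 211.2], [0.0, 0.0, 1.0]] -0.13597820736976382 [[0.99, -0.07, 0.12, 490.1], [-0.14, -0.65, 0.75, -777.26], [0.02, -0.76, -0.65, 815.6], [0.0, 0.0, 0.0, 1.0]]
wrist [[365.7, 0.0, 279.2], [0.0, 365.7, 200.6], [0.0, 0.0, 1.0]] 0.005354130118062648 [[0.44, -0.86, -0.25, 340.38], [-0.9, -0.43, -0.12, -528.43], [-0.0, 0.28, -0.96, 372.12], [0.0, 0.0, 0.0, 1.0]]
{'t': 0.15, 'qpos': array([-1.22321377e+00,  2.17605232e-01,  1.61461580e+00, -2.89802791e-05,
        1.31129886e+00, -1.12210663e-01]), 'joint_velocities': array([-0.00105751, -0.00145195, -0.00480088, -0.00234264,  0.00077929,
        0.00078724]), 'tau': array([-1.69209657e-04, -3.97447085e+01, -3.04416347e+01, -1.44621131e-04,
        5.81820816e-03, -4.52798034e-06]), 'tcp_pos': array([ 277.13624526, -559.47509494,  230.22688456]), 'eef_rot': array([-3.13967440e+00, -1.87983333e-04,  4.59800503e-01]), 'force': array([-0.1574914 , -0.18581903,  0.69217694]), 'moment': array([ 0.02182933,  0.0472828 , -0.01329572]), 'grip_force': 0.0, 'gripper_width': 85.48711164491945} 18.700000000000003
```

View pics/scene0.png

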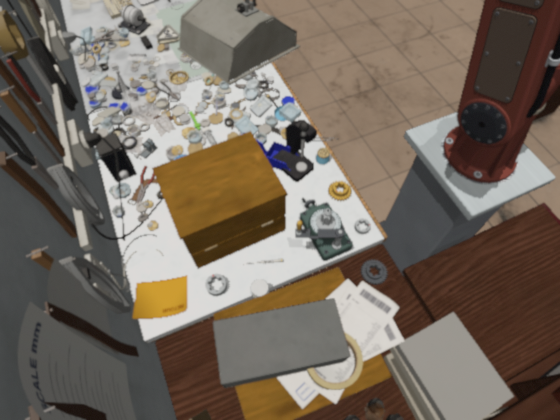

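View pics/side0.png

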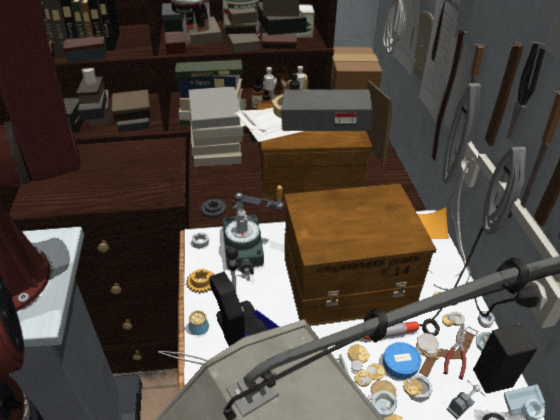

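The scene view shows the brass cog at (340,190), dividing head at (325,225), oil cup at (323,157) and dark cog at (374,271). There are two spacer candidates, at (363,227) and (217,284), plus a pale disc at (260,288). In the side view the brass cog is at (201,280), a ring at (201,240), the hub at (243,228) and the keeper knob at (280,190). Next I'll measure the candidates and take a close crop.

```bash
python3 - <<'E'
from h import *
z=np.load("scene0.npz"); im=z["im"]; c=cal("scene")
cs=cal("side")
for n,p,h in(("cog",(340,190),22),("spA",(363,227),16),("spB",(217,284),16),("disc",(260,288),16),("head",(325,215),90),("dark",(374,271),16),("cup",(323,157),33)):
    print(n,onz(p,h,c)[0].round(0), "mm/px",np.linalg.norm(onz((p[0]+1,p[1]),h,c)-onz(p,h,c)).round(2), "depth",z["d"][p[1],p[0]])
s=np.load("side0.npz")
for n,p,h in(("cog",(201,276),22),("spA",(201,239),16),("dark",(213,207),16),("cup",(198,318),33),("knob",(280,187),150)):
    print(n,onz(p,h,cs)[0].round(0))
a=cv2.resize(im[135:295,200:400],None,fx=4,fy=3.75,interpolation=cv2.INTER_CUBIC)[:,:,::-1]
a=cv2.resize(im[145:295,195:395],(800,600),interpolation=cv2.INTER_CUBIC)[:,:,::-1]
cv2.imwrite("pics/crop1.png",a)
E
```

```text
cog [437. -40.  22.] mm/px 2.63 depth 1035.042
spA [434.  78.  16.] mm/px 2.51 depth 981.27655
spB [819.  68.  16.] mm/px 2.34 depth 909.63306
disc [731. 118.  16.] mm/px 2.31 depth 856.4254
head [531.  42.  90.] mm/px 2.33 depth 892.07825
dark [470. 191.  16.] mm/px 2.37 depth 923.3322
cup [ 433. -147.   33.] mm/px 2.74 depth 1059.7738
cog [435. -53.  22.]
spA [437.  64.  16.]
dark [468. 172.  16.]
cup [ 428. -170.   33.]
knob [614.  62. 150.]
```

View pics/crop1.png

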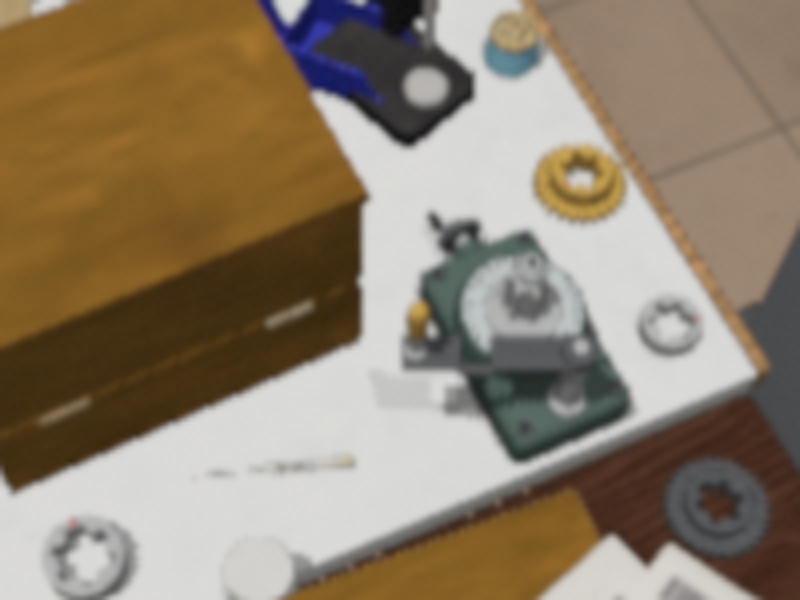

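The crop shows spacer A at crop (670,325), about 39 mm across with a red mark on its right edge, so it's the one meant. B at (88,558) is about 51 mm, and the pale disc at (260,570) has no bore. The brass cog is at (580,182), the dark cog at (717,505) and the cup at (512,45). The keeper runs from its hinge at (575,345) to the knob at (417,315). Before reaching, I'll check obstacle heights.

```bash
python3 - <<'E'
from h import *
P=[]
for n in("scene","side"):
    z=np.load(n+"0.npz"); c=cal(n); v,u=np.mgrid[0:420,0:560]; px=np.c_[u.ravel(),v.ravel()]
    d=z["d"].ravel(); r,o=rays(px,c); P.append((o+r*d[:,None])[d>0])
    pts=(o+r*d[:,None]).reshape(420,560,3)
    q={"scene":[(340,184),(363,222),(374,271),(335,226),(360,240)],"side":[(201,271),(201,235),(213,202),(243,222),(225,250)]}[n]
    for a in q: print(n,a,pts[a[1],a[0]].round(0))
P=np.vstack(P)
print("cols y",list(range(-650,300,50)))
for x in range(200,750,50):
    row=[]
    for y in range(-650,300,50):
        m=(P[:,0]>=x)&(P[:,0]<x+50)&(P[:,1]>=y)&(P[:,1]<y+50)
        row.append(int(P[m,2].max()) if m.sum()>3 else -1)
    print(x,row)
E
```

```text
scene (340, 184) [425. -60.  16.]
scene (363, 222) [421.  60.   2.]
scene (374, 271) [463. 186.  -2.]
scene (335, 226) [510.  61.  51.]
scene (360, 240) [453. 101.   0.]
side (201, 271) [435. -36.  19.]
side (201, 235) [437.  79.  14.]
side (213, 202) [468. 198.  10.]
side (243, 222) [532.  30.  88.]
side (225, 250) [ 489. -150.  189.]
cols y [-650, -600, -550, -500, -450, -400, -350, -300, -250, -200, -150, -100, -50, 0, 50, 100, 150, 200, 250]
200 [-1, -1, -1, -1, -1, -1, -1, -1, -1, -1, -1, 605, 599, 543, 555, 439, -771, 3, 3]
250 [-1, -1, -1, -1, -1, -1, -1, -1, -1, -1, -1, -1, 595, -1, -1, -766, -770, 2, 2]
300 [-1, 559, 558, 530, -1, -1, -1, -1, -1, -1, -1, -1, -1, -1, -1, -1, -1, 3, 2]
350 [-1, 3, 2, 229, 157, 1, 2, 4, 8, 4, 4, 3, 6, 5, 3, 3, -1, 2, 2]
400 [-1, 206, 18, 274, 283, 43, 44, 7, 9, 36, 35, 25, 26, 19, 20, 6, 15, 7, 2]
450 [-1, 25, 335, 325, 297, 43, 44, 27, 147, 196, 193, 24, 40, 58, 57, 41, 18, 17, 3]
500 [-1, 35, 366, 375, 299, 290, 19, 39, 144, 195, 193, 29, 53, 112, 110, 110, 2, 3, 199]
550 [14, 294, 384, 406, 286, 285, 41, 44, 43, 43, 5, 5, 42, 60, 105, 41, 167, 192, 198]
600 [22, 290, 436, 438, 278, 248, 44, -1, 4, 185, 185, 184, 185, 183, 154, 5, 168, 226, 231]
650 [20, 276, 468, 467, 191, 19, 18, 18, 5, 185, 185, 185, 185, 183, 10, 4, 169, 234, 235]
700 [31, 33, 499, 496, 32, 29, 17, 18, 20, 186, 185, 185, 185, 184, 8, 50, 168, 238, 238]
```

```bash
python3 -m handwheel '[{"jaw":1,"tx":2.4,"ty":-2.5,"tz":-2.2},{"jaw":1,"tx":2.4,"ty":-2.5,"tz":-2.2},{"jaw":1,"tx":2.4,"ty":-2.5,"tz":-2.2},{"jaw":1,"tx":2.8,"ty":-2.9,"tz":0},{"jaw":1,"tx":2.8,"ty":-2.9,"tz":0}]' 60
python3 -m handwheel '[{"jaw":1,"tx":2.8,"ty":-2.9},{"jaw":1,"tx":2.8,"ty":-2.9},{"jaw":1,"tx":2.8,"ty":-2.9},{"jaw":1,"tx":2.8,"ty":-2.9},{"jaw":1,"tx":2.8,"ty":-2.9}]'
```

```text
$[0]: bad value
$[0]: bad value
```

```bash
python3 -m handwheel '[{"jaw":1.0,"tx":2.4,"ty":-2.5,"tz":-2.2,"wx":0.0,"wy":0.0,"wz":0.0}]' 60; python3 -m handwheel '[{"tx":2.4,"ty":-2.5,"tz":-2.2}]'; python3 -c "
from h import *; s=env.state(); print(s['t'],s['tcp_pos'])"
```

```text
t: 0.23
tcp_pos: [284.7, -527.6, 246.0]
eef_rot: [-3.131, 0.001, 0.456]
force: [-1.2, 0.9, -0.4]
gripper_width: 85.3
grip_force: 0.0
0.2333 [ 284.74704338 -527.55753385  245.95947883]$[0]: bad value
```

```bash
python3 -m handwheel '[{"jaw":1,"tx":2.4,"ty":-2.5,"tz":-2.2,"wx":0,"wy":0,"wz":0},{"jaw":1,"tx":2.4,"ty":-2.5,"tz":-2.2,"wx":0,"wy":0,"wz":0},{"jaw":1,"tx":2.8,"ty":-2.9,"tz":0,"wx":0,"wy":0,"wz":0},{"jaw":1,"tx":2.8,"ty":-2.9,"tz":0,"wx":0,"wy":0,"wz":0},{"jaw":1,"tx":2.8,"ty":-2.9,"tz":0,"wx":0,"wy":0,"wz":0}]'
python3 -m handwheel '[{"jaw":1,"tx":2.8,"ty":-2.9,"tz":0,"wx":0,"wy":0,"wz":0},{"jaw":1,"tx":2.8,"ty":-2.9,"tz":0,"wx":0,"wy":0,"wz":0},{"jaw":1,"tx":2.8,"ty":-2.9,"tz":0,"wx":0,"wy":0,"wz":0},{"jaw":1,"tx":2.8,"ty":-2.9,"tz":0,"wx":0,"wy":0,"wz":0},{"jaw":1,"tx":2.8,"ty":-2.9,"tz":0,"wx":0,"wy":0,"wz":0}]'
```

```text
t: 0.65
tcp_pos: [345.5, -344.1, 297.7]
eef_rot: [3.141, -0.0, 0.459]
force: [1.0, 1.0, -0.1]
gripper_width: 85.4
grip_force: 0.0
t: 1.07
tcp_pos: [406.3, -151.6, 297.1]
eef_rot: [3.141, -0.0, 0.459]
force: [0.3, -0.1, -0.2]
gripper_width: 85.5
grip_force: 0.0
```

```bash
python3 -m handwheel '[{"jaw":1,"tx":2.8,"ty":-2.9,"tz":0,"wx":0,"wy":0,"wz":0},{"jaw":1,"tx":2.8,"ty":-2.9,"tz":0,"wx":0,"wy":0,"wz":0},{"jaw":1,"tx":2.8,"ty":-2.9,"tz":0,"wx":0,"wy":0,"wz":0},{"jaw":1,"tx":0,"ty":0,"tz":0,"wx":0,"wy":0,"wz":0},{"jaw":1,"tx":0,"ty":0,"tz":0,"wx":0,"wy":0,"wz":0}]'
python3 - <<'E'
from h import *
im,d,c=snap("wrist","w1.png"); np.savez("w1.npz",im=im,d=d,E=c[2])
for n,P in(("cog",(430,-45,22)),("spA",(435,72,16)),("hub",(532,35,110))): print(n,proj(P,c).round(0))
E
```

```text
t: 1.48
tcp_pos: [443.1, -36.3, 297.0]
eef_rot: [-3.141, 0.001, 0.465]
force: [-0.2, -0.0, -1.3]
gripper_width: 85.8
grip_force: 0.0
cog [[281. 171.]]
spA [[191. 121.]]
hub [[251.  42.]]
```

View pics/w1.png

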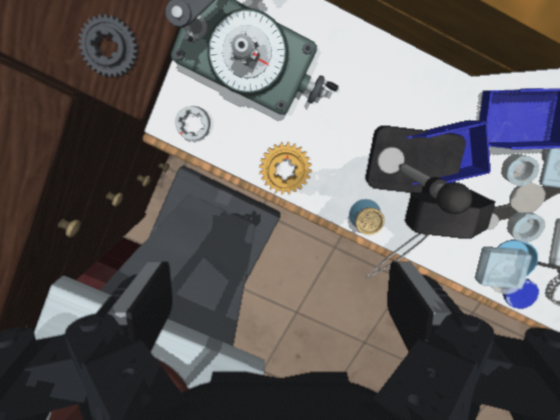

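The wrist view shows the brass cog at (287,169), the spacer at (192,124), the hub at (246,46) with its red line on the shoulder toward (262,60), the dark cog at (108,45) and the cup at (368,217).

```bash
cat > m.py <<'E'
from h import *
def red(im,cx,cy,r):
    h=cv2.cvtColor(im,cv2.COLOR_RGB2HSV).astype(int); v,u=np.mgrid[0:420,0:560]
    m=((h[...,0]<8)|(h[...,0]>172))&(h[...,1]>110)&(h[...,2]>70)&(np.hypot(u-cx,v-cy)<r)
    return np.c_[u[m],v[m]]
def brass(im,cx,cy,r):
    h=cv2.cvtColor(im,cv2.COLOR_RGB2HSV).astype(int); v,u=np.mgrid[0:420,0:560]
    m=(h[...,0]>12)&(h[...,0]<32)&(h[...,1]>100)&(np.hypot(u-cx,v-cy)<r)
    return m
def circ(P):
    A=np.c_[2*P[:,:2],np.ones(len(P))]; s=np.linalg.lstsq(A,(P[:,:2]**2).sum(1),rcond=None)[0]
    return s[:2],np.sqrt(s[2]+s[:2]@s[:2])
E
python3 - <<'E'
from m import *
z=np.load("w1.npz"); im=z["im"]; c=(*cal("wrist")[:2],z["E"])
m=brass(im,287,169,35); 
k=max(cv2.findContours(m.astype(np.uint8),cv2.RETR_EXTERNAL,cv2.CHAIN_APPROX_NONE)[0],key=len)[:,0]
print("rim", circ(onz(k,6,c)))
print("cog red",[(tuple(p),im[p[1],p[0]].tolist()) for p in red(im,287,169,22)][:12])
print("sp red",[tuple(p) for p in red(im,192,124,22)])
r=red(im,246,46,45); print("hub red",[tuple(p) for p in r])
P=onz(r,58,c); print(P.round(1).tolist())
# spacer: non-white blob
a=cv2.resize(im[0:200,140:340],(800,800),interpolation=cv2.INTER_CUBIC)[:600,:,::-1]
b=np.hstack([cv2.resize(im[y-25:y+25,x-25:x+25],(400,400),interpolation=cv2.INTER_CUBIC) for x,y in((192,124),(287,169))])
e=np.hstack([cv2.resize(im[0:96,180:325],(302,200)),np.zeros((200,498,3),np.uint8)])
hub=cv2.resize(im[6:86,206:286],(400,400),interpolation=cv2.INTER_CUBIC)
cv2.imwrite("pics/crop2.png",cv2.resize(np.hstack([b,hub]),(800,267))[:,:,::-1])
E
```

```text
rim (array([432.31431259, -49.07006457]), np.float64(28.134260569142757))
cog red [((np.int64(287), np.int64(157)), [214, 98, 63]), ((np.int64(286), np.int64(158)), [181, 108, 84]), ((np.int64(287), np.int64(158)), [191, 107, 86])]
sp red [(np.int64(181), np.int64(133))]
hub red [(np.int64(254), np.int64(53)), (np.int64(254), np.int64(54)), (np.int64(255), np.int64(54)), (np.int64(256), np.int64(54)), (np.int64(255), np.int64(55)), (np.int64(256), np.int64(55)), (np.int64(259), np.int64(59)), (np.int64(260), np.int64(59)), (np.int64(260), np.int64(60)), (np.int64(261), np.int64(60)), (np.int64(262), np.int64(60)), (np.int64(261), np.int64(61)), (np.int64(262), np.int64(61)), (np.int64(263), np.int64(61)), (np.int64(264), np.int64(61)), (np.int64(263), np.int64(62)), (np.int64(264), np.int64(62)), (np.int64(265), np.int64(62)), (np.int64(265), np.int64(63)), (np.int64(266), np.int64(63)), (np.int64(267), np.int64(63))]
[[528.9, 34.4, 58.0], [528.1, 34.0, 58.0], [528.5, 33.1, 58.0], [529.0, 32.2, 58.0], [527.7, 32.7, 58.0], [528.1, 31.8, 58.0], [526.2, 27.7, 58.0], [526.6, 26.8, 58.0], [525.8, 26.4, 58.0], [526.2, 25.5, 58.0], [526.7, 24.7, 58.0], [525.4, 25.1, 58.0], [525.8, 24.3, 58.0], [526.3, 23.4, 58.0], [526.7, 22.5, 58.0], [525.5, 23.0, 58.0], [525.9, 22.1, 58.0], [526.3, 21.2, 58.0], [525.5, 20.8, 58.0], [526.0, 20.0, 58.0], [526.4, 19.1, 58.0]]
```

View pics/crop2.png

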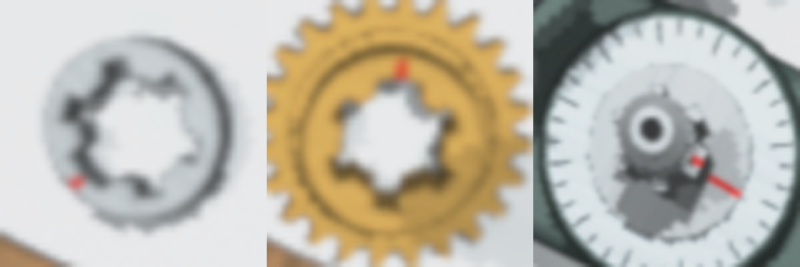

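The crops show the spacer's red mark at lower left (about px 181,133) and the cog's at the top (287,157). The hub's red line points lower right, with the nose top at about (241.5,45).

```bash
python3 - <<'E'
from m import *
z=np.load("w1.npz"); c=(*cal("wrist")[:2],z["E"])
an=lambda v:np.degrees(np.arctan2(v[1],v[0])).round(1)
S=onz((191.7,123.3),16,c)[0];Sr=onz((181,133.3),16,c)[0]
C=onz((286.5,170.4),22,c)[0];Cr=onz((287.1,156.7),22,c)[0]
H=onz((241.4,45),110.5,c)[0]; Hr=onz(red(z["im"],264,61,7),58,c).mean(0); Ht=onz((255,54),93,c)[0]
print("S",S,an(Sr-S),"C",C,an(Cr-C),"H",H,an(Hr-H),an(Ht-H), env.state()["qpos"].round(3))
E
```

```text
S [432.70329427  69.92617146  16.        ] 157.4 C [433.4568683  -50.20167143  22.        ] 24.4 H [526.66985925  41.01323743 110.5       ] -91.9 -91.0 [-2.430e-01 -2.340e-01  1.938e+00 -1.000e-03  1.438e+00  8.660e-01]
```

```bash
python3 -m handwheel '[{"jaw":1,"tx":0,"ty":0,"tz":0,"wx":0,"wy":0,"wz":-7.16},{"jaw":1,"tx":0,"ty":0,"tz":0,"wx":0,"wy":0,"wz":-7.16},{"jaw":1,"tx":0,"ty":0,"tz":0,"wx":0,"wy":0,"wz":-7.16},{"jaw":1,"tx":0,"ty":0,"tz":0,"wx":0,"wy":0,"wz":-7.16},{"jaw":1,"tx":0,"ty":0,"tz":0,"wx":0,"wy":0,"wz":-7.16}]'
python3 -m handwheel '[{"jaw":1,"tx":0,"ty":0,"tz":0,"wx":0,"wy":0,"wz":-7.16},{"jaw":1,"tx":0,"ty":0,"tz":0,"wx":0,"wy":0,"wz":-7.16},{"jaw":1,"tx":0,"ty":0,"tz":0,"wx":0,"wy":0,"wz":-7.16},{"jaw":1,"tx":0,"ty":0,"tz":0,"wx":0,"wy":0,"wz":-7.16},{"jaw":1,"tx":0,"ty":0,"tz":0,"wx":0,"wy":0,"wz":-7.16}]'
python3 - <<'E'
from m import *
z=np.load("w1.npz"); c=(*cal("wrist")[:2],z["E"])
v,u=np.mgrid[0:420,0:560]; r,o=rays(np.c_[u.ravel(),v.ravel()],c); P=o+r*z["d"].ravel()[:,None]
P=P[(z["d"].ravel()>0)&(v.ravel()<250)]
print("cols y",list(range(-170,30,20)))
for x in range(380,560,20):
    print(x,[int(P[m,2].max()) if (m:=(P[:,0]>=x)&(P[:,0]<x+20)&(P[:,1]>=y)&(P[:,1]<y+20)).sum() else -1 for y in range(-170,30,20)])
E
```

```text
t: 1.95
tcp_pos: [442.6, -40.4, 297.0]
eef_rot: [-3.141, 0.001, 1.087]
force: [0.9, -0.6, 0.6]
gripper_width: 85.4
grip_force: 0.0
t: 2.37
tcp_pos: [442.6, -40.5, 297.1]
eef_rot: [-3.141, 0.0, 1.712]
force: [-0.7, -0.2, -0.6]
gripper_width: 85.5
grip_force: 0.0
cols y [-170, -150, -130, -110, -90, -70, -50, -30, -10, 10]
380 [1, 1, 0, 0, 1, 0, 1, 0, 1, 0]
400 [33, 33, 1, 1, 9, 23, 23, 8, 1, 1]
420 [33, 33, 1, 1, 9, 23, 23, 20, 2, 2]
440 [143, 15, 1, 1, 9, 23, 23, 9, 1, 1]
460 [145, 20, 1, 1, 1, 8, 9, 1, 1, 1]
480 [194, 194, 15, 1, 1, 1, 1, 39, 40, 55]
500 [193, 193, 19, 1, 2, 2, 33, 38, 55, 59]
520 [41, 21, 19, 1, 1, 27, 36, 38, 56, 93]
540 [40, 2, 1, 1, 2, 26, 29, 41, 54, 59]
```

```bash
python3 -m handwheel '[{"jaw":1,"tx":0,"ty":0,"tz":0.8,"wx":0,"wy":0,"wz":-7.16},{"jaw":1,"tx":0,"ty":0,"tz":0.8,"wx":0,"wy":0,"wz":-7.16},{"jaw":1,"tx":0,"ty":0,"tz":0.8,"wx":0,"wy":0,"wz":-7.16},{"jaw":1,"tx":0,"ty":0,"tz":0.8,"wx":0,"wy":0,"wz":-7.16},{"jaw":1,"tx":0,"ty":0,"tz":0.8,"wx":0,"wy":0,"wz":-7.16}]'
python3 -m handwheel '[{"jaw":1,"tx":0,"ty":0,"tz":0.8,"wx":0,"wy":0,"wz":-7.16},{"jaw":1,"tx":0,"ty":0,"tz":0.8,"wx":0,"wy":0,"wz":-7.16},{"jaw":1,"tx":0,"ty":0,"tz":0.8,"wx":0,"wy":0,"wz":-7.16},{"jaw":1,"tx":0,"ty":0,"tz":0.8,"wx":0,"wy":0,"wz":-7.16},{"jaw":1,"tx":0,"ty":0,"tz":0.8,"wx":0,"wy":0,"wz":-7.16}]'
python3 -m handwheel '[{"jaw":1,"tx":0,"ty":0,"tz":0.8,"wx":0,"wy":0,"wz":-7.16},{"jaw":1,"tx":0,"ty":0,"tz":0.8,"wx":0,"wy":0,"wz":-7.16},{"jaw":1,"tx":0,"ty":0,"tz":0.8,"wx":0,"wy":0,"wz":-7.16},{"jaw":1,"tx":0,"ty":0,"tz":0.8,"wx":0,"wy":0,"wz":-7.16},{"jaw":1,"tx":0,"ty":0,"tz":0.8,"wx":0,"wy":0,"wz":-7.16}]'
python3 -m handwheel '[{"jaw":1,"tx":0,"ty":0,"tz":0.8,"wx":0,"wy":0,"wz":-7.16},{"jaw":1,"tx":0,"ty":0,"tz":0.8,"wx":0,"wy":0,"wz":-7.16},{"jaw":1,"tx":0,"ty":0,"tz":0,"wx":0,"wy":0,"wz":0},{"jaw":1,"tx":0,"ty":0,"tz":0,"wx":0,"wy":0,"wz":0},{"jaw":1,"tx":0,"ty":0,"tz":0,"wx":0,"wy":0,"wz":0}]'
cat > cog.py <<'E'
from m import *
import sys
n,gx,gy,zt,zr=sys.argv[1],*map(float,sys.argv[2:6])
im,d,c=snap("wrist",n+".png"); np.savez(n+".npz",im=im,d=d,E=c[2])
g=proj((gx,gy,zt),c)[0]; print("guess px",g.round(0))
E
python3 - <<'E'
from m import *
im,d,c=snap("wrist","w2.png"); np.savez("w2.npz",im=im,d=d,E=c[2])
g=proj((433,-50,22),c)[0]; print(g); s=env.state(); print(s["qpos"].round(3),s["tcp_pos"])
m=brass(im,*g,75); k=max(cv2.findContours(m.astype(np.uint8),cv2.RETR_EXTERNAL,cv2.CHAIN_APPROX_NONE)[0],key=len)[:,0]
C,r=circ(onz(k,6,c)); print("rim",C,r)
q=red(im,*g,40); Q=onz(q,22,c)[:,:2].mean(0) if len(q) else None; print(q.tolist(),Q)
if len(q): print(np.degrees(np.arctan2(*(Q-C)[::-1])))
x,y=map(int,g); x=max(100,min(460,x)); y=max(75,min(345,y))
cv2.imwrite("pics/w2c.png",cv2.resize(im[y-75:y+75,x-100:x+100],(800,600),interpolation=cv2.INTER_CUBIC)[:,:,::-1])
E
```

```text
t: 2.78
tcp_pos: [442.6, -40.5, 256.7]
eef_rot: [-3.141, 0.0, 2.337]
force: [-0.0, 0.0, -0.5]
gripper_width: 85.4
grip_force: 0.0
t: 3.2
tcp_pos: [442.6, -40.5, 216.7]
eef_rot: [-3.141, -0.0, 2.962]
force: [-0.8, 0.8, 0.7]
gripper_width: 85.4
grip_force: 0.0
t: 3.62
tcp_pos: [442.6, -40.5, 176.8]
eef_rot: [-3.141, -0.001, -2.697]
force: [-0.2, -0.5, 0.2]
gripper_width: 85.3
grip_force: 0.0
t: 4.03
tcp_pos: [443.2, -39.5, 161.7]
eef_rot: [-3.141, 0.0, -2.454]
force: [-0.1, 0.6, 0.9]
gripper_width: 85.3
grip_force: 0.0
[276.90897489 170.06513533]
[-0.246 -0.103  2.087 -0.     1.157 -2.506] [443.40244141 -39.29437282 161.90303372]
rim [431.9136783  -49.44477594] 28.802027102174094
[[272, 188], [271, 189], [272, 189], [271, 190], [271, 191]] [447.89474927 -43.49433757]
20.42245775183512
```

View pics/w2c.png

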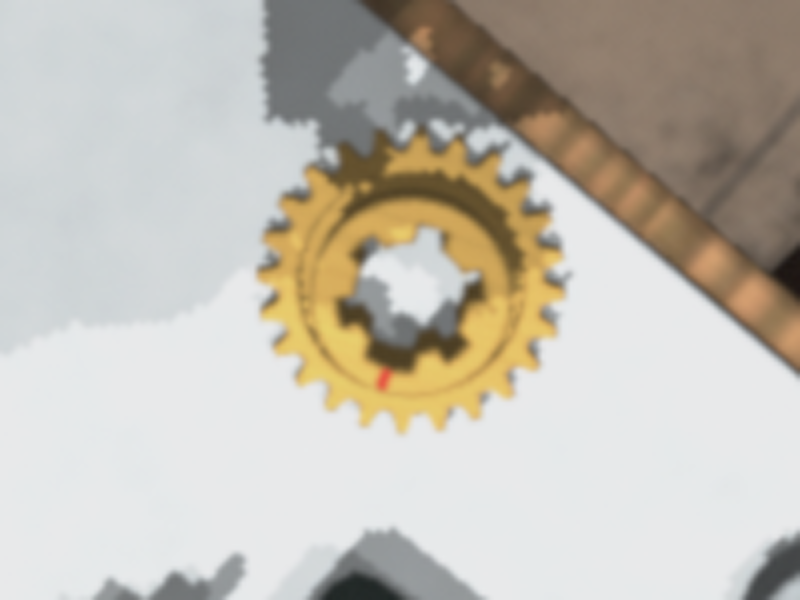

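```bash
python3 - <<'E'
from m import *
z=np.load("w2.npz"); c=(*cal("wrist")[:2],z["E"])
for p in((278,167.5),(279,168.3)):
    C=onz(p,22,c)[0];r=onz((271.7,190),22,c)[0]-C; print(C,np.degrees(np.arctan2(r[1],r[0])),np.hypot(*r[:2]))
s=env.state();yaw=s["eef_rot"][2];a,b=np.cos(yaw),np.sin(yaw); D=np.array([432,-50])-s["tcp_pos"][:2]
print(s["tcp_pos"],np.degrees(yaw),"tx",a*D[0]+b*D[1],"ty",b*D[0]-a*D[1])
E
```

```text
[430.87936031 -50.63046171  22.        ] 23.86720422844983 18.859370838655657
[430.8750804  -49.62311646  22.        ] 21.004334986351424 18.478757221091133
[443.40244141 -39.29437282 161.90303372] -140.54026329831402 tx 15.607308267718143 ty -1.018848398945642
```

```bash
python3 -m handwheel '[{"jaw":1,"tx":1.54,"ty":-0.04,"tz":3.0,"wx":0,"wy":0,"wz":0},{"jaw":1,"tx":0,"ty":0,"tz":4.0,"wx":0,"wy":0,"wz":0},{"jaw":1,"tx":0,"ty":0,"tz":4.0,"wx":0,"wy":0,"wz":0},{"jaw":0.3,"tx":0,"ty":0,"tz":2.0,"wx":0,"wy":0,"wz":0},{"jaw":0.3,"tx":0,"ty":0,"tz":0,"wx":0,"wy":0,"wz":0}]'
python3 -m handwheel '[{"jaw":0.3,"tx":0,"ty":0,"tz":0,"wx":0,"wy":0,"wz":0},{"jaw":0.3,"tx":0,"ty":0,"tz":0,"wx":0,"wy":0,"wz":0}]'
```

```text
t: 4.5
tcp_pos: [426.9, -47.6, 27.2]
eef_rot: [3.133, -0.006, -2.451]
force: [-1.7, 1.0, 0.1]
gripper_width: 63.7
grip_force: 0.0
t: 4.67
tcp_pos: [433.4, -49.1, 33.1]
eef_rot: [-3.139, 0.002, -2.45]
force: [0.4, -0.5, 0.1]
gripper_width: 55.6
grip_force: 0.0
```

```bash
python3 -m handwheel '[{"jaw":0.3,"tx":0,"ty":0,"tz":1.2,"wx":0,"wy":0,"wz":0},{"jaw":0.3,"tx":0,"ty":0,"tz":1.1,"wx":0,"wy":0,"wz":0},{"jaw":0.3,"tx":0,"ty":0,"tz":0,"wx":0,"wy":0,"wz":0},{"jaw":0.3,"tx":0,"ty":0,"tz":0,"wx":0,"wy":0,"wz":0},{"jaw":0.3,"tx":0,"ty":0,"tz":0,"wx":0,"wy":0,"wz":0}]'
```

```text
t: 5.08
tcp_pos: [433.3, -49.0, 10.1]
eef_rot: [-3.139, 0.002, -2.449]
force: [0.4, -0.4, 0.5]
gripper_width: 55.6
grip_force: 0.0
```

```bash
python3 -m handwheel '[{"jaw":0.3,"tx":0.2,"ty":0.0,"tz":0.15,"wx":0,"wy":0,"wz":0},{"jaw":-1,"tx":0,"ty":0,"tz":0,"wx":0,"wy":0,"wz":0},{"jaw":-1,"tx":0,"ty":0,"tz":0,"wx":0,"wy":0,"wz":0},{"jaw":-1,"tx":0,"ty":0,"tz":0,"wx":0,"wy":0,"wz":0},{"jaw":-1,"tx":0,"ty":0,"tz":0,"wx":0,"wy":0,"wz":0}]' 60
python3 -m handwheel '[{"jaw":-1,"tx":0,"ty":0,"tz":0,"wx":0,"wy":0,"wz":0},{"jaw":-1,"tx":0,"ty":0,"tz":0,"wx":0,"wy":0,"wz":0}]'
```

```text
t: 5.5
tcp_pos: [430.5, -50.2, 8.0]
eef_rot: [-3.141, 0.0, -2.449]
force: [-2.3, -0.7, 6.6]
gripper_width: 37.5
grip_force: 59.7
t: 5.67
tcp_pos: [430.5, -50.1, 8.0]
eef_rot: [-3.141, 0.0, -2.449]
force: [-1.8, -0.6, 7.3]
gripper_width: 37.6
grip_force: 59.7
```

```bash
python3 -m handwheel '[{"jaw":-1,"tx":0,"ty":0,"tz":-1.0,"wx":0,"wy":0,"wz":0},{"jaw":-1,"tx":0,"ty":0,"tz":-3.2,"wx":0,"wy":0,"wz":7.125},{"jaw":-1,"tx":0,"ty":0,"tz":-3.5,"wx":0,"wy":0,"wz":7.125},{"jaw":-1,"tx":0,"ty":0,"tz":-3.5,"wx":0,"wy":0,"wz":7.125},{"jaw":-1,"tx":0,"ty":0,"tz":-3.0,"wx":0,"wy":0,"wz":7.125}]'
python3 -m handwheel '[{"jaw":-1,"tx":0,"ty":0,"tz":0,"wx":0,"wy":0,"wz":7.125},{"jaw":-1,"tx":0,"ty":0,"tz":0,"wx":0,"wy":0,"wz":7.125},{"jaw":-1,"tx":0,"ty":0,"tz":0,"wx":0,"wy":0,"wz":7.125},{"jaw":-1,"tx":0,"ty":0,"tz":0,"wx":0,"wy":0,"wz":7.125},{"jaw":-1,"tx":0,"ty":0,"tz":0,"wx":0,"wy":0,"wz":7.125}]'
python3 -m handwheel '[{"jaw":-1,"tx":0,"ty":0,"tz":0,"wx":0,"wy":0,"wz":7.125},{"jaw":-1,"tx":0,"ty":0,"tz":0,"wx":0,"wy":0,"wz":7.125},{"jaw":-1,"tx":0,"ty":0,"tz":0,"wx":0,"wy":0,"wz":7.125},{"jaw":-1,"tx":0,"ty":0,"tz":0,"wx":0,"wy":0,"wz":7.125},{"jaw":-1,"tx":0,"ty":0,"tz":0,"wx":0,"wy":0,"wz":7.125}]'
python3 -m handwheel '[{"jaw":-1,"tx":0,"ty":0,"tz":0,"wx":0,"wy":0,"wz":7.125},{"jaw":-1,"tx":0,"ty":3.6,"tz":0,"wx":0,"wy":0,"wz":0},{"jaw":-1,"tx":0,"ty":3.6,"tz":0,"wx":0,"wy":0,"wz":0},{"jaw":-1,"tx":0,"ty":0,"tz":0,"wx":0,"wy":0,"wz":0},{"jaw":-1,"tx":0,"ty":0,"tz":0,"wx":0,"wy":0,"wz":0}]'
```

```text
t: 6.08
tcp_pos: [429.7, -49.7, 151.1]
eef_rot: [-3.141, 0.001, -2.953]
force: [1.6, -0.1, -2.0]
gripper_width: 37.1
grip_force: 61.0
t: 6.5
tcp_pos: [429.3, -49.6, 149.0]
eef_rot: [-3.142, -0.001, 2.708]
force: [-0.2, 0.4, -1.9]
gripper_width: 37.6
grip_force: 61.0
t: 6.92
tcp_pos: [429.2, -49.6, 148.8]
eef_rot: [-3.141, -0.001, 2.087]
force: [0.2, -0.1, -1.8]
gripper_width: 37.4
grip_force: 61.0
t: 7.33
tcp_pos: [497.0, -21.3, 148.8]
eef_rot: [-3.141, -0.001, 1.97]
force: [-0.7, -0.4, -2.5]
gripper_width: 37.6
grip_force: 61.2
```

View now.

```bash
python3 -m handwheel '[{"jaw":-1,"tx":0,"ty":0,"tz":0,"wx":0,"wy":0,"wz":7.125},{"jaw":-1,"tx":0,"ty":0,"tz":0,"wx":0,"wy":0,"wz":0},{"jaw":-1,"tx":0,"ty":0,"tz":0,"wx":0,"wy":0,"wz":0},{"jaw":-1,"tx":0,"ty":0,"tz":0,"wx":0,"wy":0,"wz":0}]'
python3 - <<'E'
from m import *
im,d,c=snap("wrist","w3.png"); np.savez("w3.npz",im=im,d=d,E=c[2])
print(proj([(527,41,110.5),(527,41,58)],c)); print(env.state()["tcp_pos"],np.degrees(env.state()["eef_rot"][2]))
for h in(58,): 
    q=red(im,*proj((527,30,58),c)[0],80); print(q.tolist()[::4])
cv2.imwrite("pics/w3c.png",cv2.resize(im,(800,600),interpolation=cv2.INTER_CUBIC)[:,:,::-1])
E
```

```text
t: 7.67
tcp_pos: [495.4, -22.1, 148.8]
eef_rot: [-3.141, -0.0, 1.846]
force: [-0.6, -0.2, -2.0]
gripper_width: 37.3
grip_force: 61.2
[[378.1453932  134.44649693]
 [356.36571042 125.56236116]]
[495.63649407 -22.07390717 148.86004827] 105.74525783610349
[[347, 146], [348, 147], [348, 148], [348, 149], [345, 150], [361, 150], [346, 151], [362, 151], [360, 152], [345, 153], [346, 154], [343, 156], [344, 157], [344, 158]]
```

View pics/w3c.png

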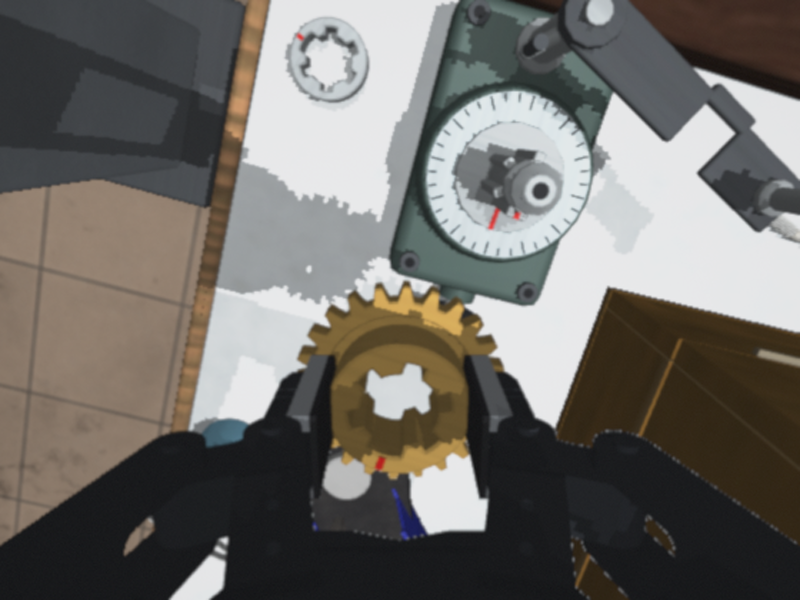

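The wrist view shows the hub nose centre at px (378,133), the shoulder's red line from (348,147) to (343,158), and the gripped cog's red mark at (266,324). The keeper arm is at upper right, with its hinge at px (420,10), clear of the hub.

```bash
python3 - <<'E'
from m import *
from scipy.optimize import least_squares
z=np.load("w3.npz"); im=z["im"]; c=(*cal("wrist")[:2],z["E"])
an=lambda v:np.degrees(np.arctan2(v[1],v[0])).round(1)
s=env.state(); T=s["tcp_pos"]
H=onz((378,133),110.5,c)[0]; L=onz([(348.5,146),(343,158.5)],58,c); t=onz((361,151),93,c)[0]
print("H",H.round(1),"line",an(L[1]-L[0]),"mean",an(L.mean(0)-H),"top",an(t-H),np.hypot(*(t-H)[:2]),np.hypot(*(L-H)[:,:2].T))
q=red(im,266,324,8); print(q.tolist()); r=onz(q,T[2]+14,c).mean(0); print("cog red",an(r-T),np.hypot(*(r-T)[:2]))
m=brass(im,280,250,75); v,u=np.nonzero(m); hull=cv2.convexHull(np.c_[u,v].astype(np.int32))[:,0]
k=hull[(hull[:,1]<238)]; P=onz(k,T[2],c)[:,:2]
f=least_squares(lambda x:np.hypot(*(P-x).T)-32,T[:2],loss="soft_l1"); yaw=s["eef_rot"][2];a,b=np.cos(yaw),np.sin(yaw)
e=f.x-T[:2]; print("cog",f.x,np.abs(f.fun).max(),len(k),"tool e",a*e[0]+b*e[1],b*e[0]-a*e[1])
D=H[:2]-T[:2]; print("T",T,"tx",a*D[0]+b*D[1],"ty",b*D[0]-a*D[1])
# keeper joint estimate
Kh=onz((420,8),105,c)[0]; print("hinge",Kh.round(0),an(Kh-H),np.hypot(*(Kh-H)[:2]))
E
```

```text
H [526.7  41.6 110.5] line -95.5 mean -92.3 top -92.8 12.017393558000125 [14.06568794 22.63210732]
[[265, 320], [266, 320], [267, 320], [265, 321], [266, 321], [267, 321], [268, 321], [265, 322], [266, 322], [267, 322], [268, 322], [264, 323], [265, 323], [266, 323], [267, 323], [268, 323], [264, 324], [265, 324], [266, 324], [267, 324], [268, 324], [263, 325], [264, 325], [265, 325], [266, 325], [267, 325], [263, 326], [264, 326], [265, 326], [266, 326], [267, 326], [263, 327], [264, 327], [265, 327], [266, 327], [267, 327], [263, 328], [264, 328], [265, 328], [266, 328], [264, 329], [265, 329]]
cog red -93.8 19.38398353110101
cog [495.29290624 -23.85689635] 1.0990698667208925 15 tool e -1.6228510572475008 -0.8145289812244243
T [495.63649407 -22.07390717 148.86004827] tx 52.89337756758414 ty 47.17903746796054
hinge [527. 100. 105.] 89.4 58.31120146121467
```

```bash
python3 -m handwheel '[{"jaw":-1,"tx":2.7,"ty":2.37,"tz":0,"wx":0,"wy":0,"wz":-0.7},{"jaw":-1,"tx":2.7,"ty":2.37,"tz":0,"wx":0,"wy":0,"wz":0},{"jaw":-1,"tx":0,"ty":0,"tz":2.0,"wx":0,"wy":0,"wz":0},{"jaw":-1,"tx":0,"ty":0,"tz":0.6,"wx":0,"wy":0,"wz":0},{"jaw":-1,"tx":0,"ty":0,"tz":0,"wx":0,"wy":0,"wz":0}]'
python3 -m handwheel '[{"jaw":-1,"tx":0,"ty":0,"tz":0,"wx":0,"wy":0,"wz":0},{"jaw":-1,"tx":0,"ty":0,"tz":0,"wx":0,"wy":0,"wz":0},{"jaw":-1,"tx":0,"ty":0,"tz":0,"wx":0,"wy":0,"wz":0}]'; python3 -c "
from h import *
s=env.state();T=s['tcp_pos'];yaw=s['eef_rot'][2];a,b=np.cos(yaw),np.sin(yaw)
D=np.array([526.7,41.6])-T[:2]; print(T,np.degrees(yaw),'tx',a*D[0]+b*D[1],'ty',b*D[0]-a*D[1])
im,d,c=snap('wrist'); np.savez('w4.npz',im=im,d=d,E=c[2])
"
```

```text
t: 8.13
tcp_pos: [524.2, 43.1, 120.4]
eef_rot: [-3.136, -0.002, 1.858]
force: [-0.9, 0.9, -2.5]
gripper_width: 37.5
grip_force: 61.3
t: 8.38
tcp_pos: [527.3, 42.3, 123.6]
eef_rot: [3.141, 0.001, 1.855]
force: [-1.1, -0.2, -1.3]
gripper_width: 37.2
grip_force: 61.3
[527.26538446  42.27859825 123.5642306 ] 106.30771866189725 tx -0.4925388254915407 ty -0.7331852954424272
```

```bash
python3 -m handwheel '[{"jaw":-1,"tx":0.05,"ty":-0.08,"tz":0.4,"wx":0,"wy":0,"wz":0},{"jaw":-1,"tx":0,"ty":0,"tz":0.4,"wx":0,"wy":0,"wz":0},{"jaw":-1,"tx":0,"ty":0,"tz":0.4,"wx":0,"wy":0,"wz":0},{"jaw":-1,"tx":0,"ty":0,"tz":0,"wx":0,"wy":0,"wz":0},{"jaw":-1,"tx":0,"ty":0,"tz":0,"wx":0,"wy":0,"wz":0}]'
```

```text
t: 8.85
tcp_pos: [525.5, 43.3, 110.1]
eef_rot: [-3.14, -0.0, 1.856]
force: [-0.0, -0.5, -1.5]
gripper_width: 37.2
grip_force: 61.3
```

```bash
python3 -m handwheel '[{"jaw":-1,"tx":-0.06,"ty":0.04,"tz":0.3,"wx":0,"wy":0,"wz":0},{"jaw":-1,"tx":0,"ty":0,"tz":0.4,"wx":0,"wy":0,"wz":0},{"jaw":-1,"tx":0,"ty":0,"tz":0.3,"wx":0,"wy":0,"wz":0},{"jaw":-1,"tx":0,"ty":0,"tz":0.2,"wx":0,"wy":0,"wz":0},{"jaw":-1,"tx":0,"ty":0,"tz":0,"wx":0,"wy":0,"wz":0}]'; python3 -m handwheel '[{"jaw":-1,"tx":0,"ty":0,"tz":0,"wx":0,"wy":0,"wz":0}]'
```

```text
t: 9.27
tcp_pos: [526.5, 43.1, 98.2]
eef_rot: [-3.141, -0.001, 1.856]
force: [-0.4, 0.1, -3.0]
gripper_width: 37.2
grip_force: 61.3
t: 9.35
tcp_pos: [526.5, 43.0, 98.5]
eef_rot: [-3.141, -0.0, 1.856]
force: [0.6, 0.6, -1.9]
gripper_width: 37.6
grip_force: 61.3
```

```bash
python3 -m handwheel '[{"jaw":-1,"tx":0,"ty":0,"tz":0.4,"wx":0,"wy":0,"wz":0},{"jaw":-1,"tx":0,"ty":0,"tz":0.4,"wx":0,"wy":0,"wz":0},{"jaw":-1,"tx":0,"ty":0,"tz":0,"wx":0,"wy":0,"wz":0}]'
```

```text
t: 9.6
tcp_pos: [526.5, 43.1, 90.1]
eef_rot: [3.141, -0.0, 1.856]
force: [1.2, 1.3, -2.3]
gripper_width: 37.0
grip_force: 61.3
```

Sliding freely, with the underside at about 82. On down to the shoulder.

```bash
python3 -m handwheel '[{"jaw":-1,"tx":0,"ty":0,"tz":0.6,"wx":0,"wy":0,"wz":0},{"jaw":-1,"tx":0,"ty":0,"tz":0.6,"wx":0,"wy":0,"wz":0},{"jaw":-1,"tx":0,"ty":0,"tz":0.6,"wx":0,"wy":0,"wz":0},{"jaw":-1,"tx":0,"ty":0,"tz":0.3,"wx":0,"wy":0,"wz":0},{"jaw":-1,"tx":0,"ty":0,"tz":0,"wx":0,"wy":0,"wz":0}]'; python3 -m handwheel '[{"jaw":-1,"tx":0,"ty":0,"tz":0.2,"wx":0,"wy":0,"wz":0},{"jaw":-1,"tx":0,"ty":0,"tz":0.2,"wx":0,"wy":0,"wz":0},{"jaw":-1,"tx":0,"ty":0,"tz":0,"wx":0,"wy":0,"wz":0}]'
```

```text
t: 10.02
tcp_pos: [526.6, 43.1, 68.8]
eef_rot: [3.142, -0.001, 1.856]
force: [2.3, 2.3, -3.7]
gripper_width: 37.6
grip_force: 61.2
t: 10.27
tcp_pos: [526.8, 43.0, 66.0]
eef_rot: [3.141, -0.0, 1.856]
force: [0.7, 2.9, 0.1]
gripper_width: 37.4
grip_force: 61.5
```

```bash
python3 -m handwheel '[{"jaw":-1,"tx":0,"ty":0,"tz":0.15,"wx":0,"wy":0,"wz":0},{"jaw":0.25,"tx":0,"ty":0,"tz":0,"wx":0,"wy":0,"wz":0},{"jaw":0.25,"tx":0,"ty":0,"tz":0,"wx":0,"wy":0,"wz":0},{"jaw":0.25,"tx":0,"ty":0,"tz":0,"wx":0,"wy":0,"wz":0}]'; python3 -m handwheel '[{"jaw":0.25,"tx":0,"ty":0,"tz":-1,"wx":0,"wy":0,"wz":0},{"jaw":0.25,"tx":0,"ty":0,"tz":-3,"wx":0,"wy":0,"wz":0},{"jaw":0.25,"tx":0,"ty":0,"tz":-4,"wx":0,"wy":0,"wz":0},{"jaw":0.25,"tx":0,"ty":-3.0,"tz":-2.0,"wx":0,"wy":0,"wz":0},{"jaw":1,"tx":0,"ty":-3.6,"tz":-0.0,"wx":0,"wy":0,"wz":0}]'
python3 - <<'E'
from m import *
z=np.load("w3.npz"); im=z["im"]; c=(*cal("wrist")[:2],z["E"])
S=onz((229.3,41),16,c)[0]; q=red(im,209,26,8); r=onz(q,16,c).mean(0); print(S,np.degrees(np.arctan2(*(r-S)[1::-1])),np.hypot(*(r-S)[:2]))
E
```

```text
t: 10.6
tcp_pos: [526.5, 42.4, 64.3]
eef_rot: [-3.141, 0.001, 1.857]
force: [-1.8, 0.4, -0.1]
gripper_width: 53.3
grip_force: 0.0
t: 11.02
tcp_pos: [469.3, 23.5, 171.9]
eef_rot: [3.128, 0.006, 1.858]
force: [1.0, -0.8, 0.9]
gripper_width: 63.8
grip_force: 0.0
[432.51629249  70.74384245  16.        ] 158.58792653330423 16.40765651198922
```

```bash
python3 -m handwheel '[{"jaw":1,"tx":0,"ty":0,"tz":0,"wx":0,"wy":0,"wz":7.16},{"jaw":1,"tx":0,"ty":0,"tz":0,"wx":0,"wy":0,"wz":7.16},{"jaw":1,"tx":0,"ty":0,"tz":0,"wx":0,"wy":0,"wz":7.16},{"jaw":1,"tx":0,"ty":0,"tz":0,"wx":0,"wy":0,"wz":7.16},{"jaw":1,"tx":0,"ty":0,"tz":0,"wx":0,"wy":0,"wz":7.16}]'
python3 -m handwheel '[{"jaw":1,"tx":0,"ty":0,"tz":0,"wx":0,"wy":0,"wz":7.16},{"jaw":1,"tx":0,"ty":0,"tz":0,"wx":0,"wy":0,"wz":7.16},{"jaw":1,"tx":0,"ty":0,"tz":0,"wx":0,"wy":0,"wz":7.16},{"jaw":1,"tx":0,"ty":0,"tz":0,"wx":0,"wy":0,"wz":7.16},{"jaw":1,"tx":0,"ty":0,"tz":0,"wx":0,"wy":0,"wz":7.16}]'
python3 -m handwheel '[{"jaw":1,"tx":0,"ty":0,"tz":0,"wx":0,"wy":0,"wz":7.16},{"jaw":1,"tx":0,"ty":0,"tz":0,"wx":0,"wy":0,"wz":7.16},{"jaw":1,"tx":0,"ty":0,"tz":0,"wx":0,"wy":0,"wz":7.16},{"jaw":1,"tx":0,"ty":0,"tz":0,"wx":0,"wy":0,"wz":7.16},{"jaw":1,"tx":0,"ty":0,"tz":0,"wx":0,"wy":0,"wz":7.16}]'
python3 -m handwheel '[{"jaw":1,"tx":-2.6,"ty":-2.1,"tz":1.0,"wx":0,"wy":0,"wz":0},{"jaw":1,"tx":-2.6,"ty":-2.1,"tz":1.0,"wx":0,"wy":0,"wz":0},{"jaw":1,"tx":0,"ty":0,"tz":1.5,"wx":0,"wy":0,"wz":0},{"jaw":1,"tx":0,"ty":0,"tz":0,"wx":0,"wy":0,"wz":0},{"jaw":1,"tx":0,"ty":0,"tz":0,"wx":0,"wy":0,"wz":0}]'
python3 -m handwheel '[{"jaw":1,"tx":0,"ty":0,"tz":0,"wx":0,"wy":0,"wz":0},{"jaw":1,"tx":0,"ty":0,"tz":0,"wx":0,"wy":0,"wz":0}]'
python3 - <<'E'
from m import *
im,d,c=snap("wrist"); np.savez("w5.npz",im=im,d=d,E=c[2])
s=env.state(); print(s["tcp_pos"],np.degrees(s["eef_rot"][2]))
g=proj((431.5,70,16),c)[0]; q=red(im,*g,45); print(g,q.mean(0),len(q))
x,y=map(int,g); x=max(100,min(460,x)); y=max(75,min(345,y)); print(x-100,y-75)
cv2.imwrite("pics/w5c.png",cv2.resize(im[y-75:y+75,x-100:x+100],(800,600),interpolation=cv2.INTER_CUBIC)[:,:,::-1])
E
```

```text
t: 11.43
tcp_pos: [463.2, 24.0, 165.1]
eef_rot: [3.141, 0.0, 1.225]
force: [-0.4, 0.6, 0.1]
gripper_width: 85.3
grip_force: 0.0
t: 11.85
tcp_pos: [463.3, 24.0, 164.9]
eef_rot: [3.141, -0.0, 0.601]
force: [-0.1, 0.1, 0.5]
gripper_width: 85.3
grip_force: 0.0
t: 12.27
tcp_pos: [463.3, 24.0, 164.9]
eef_rot: [3.141, -0.0, -0.024]
force: [-0.1, -0.2, 0.8]
gripper_width: 85.3
grip_force: 0.0
t: 12.68
tcp_pos: [411.6, 67.1, 129.4]
eef_rot: [3.141, 0.001, -0.017]
force: [0.6, -0.4, 0.9]
gripper_width: 86.0
grip_force: 0.0
t: 12.85
tcp_pos: [413.8, 66.7, 130.8]
eef_rot: [3.141, -0.003, -0.019]
force: [-0.3, -0.2, 0.6]
gripper_width: 85.2
grip_force: 0.0
[413.70611658  66.74660122 130.67201893] -1.0804527775591874
[273.96723732 171.42107798] [265. 191.] 7
173 96
```

View pics/w5c.png

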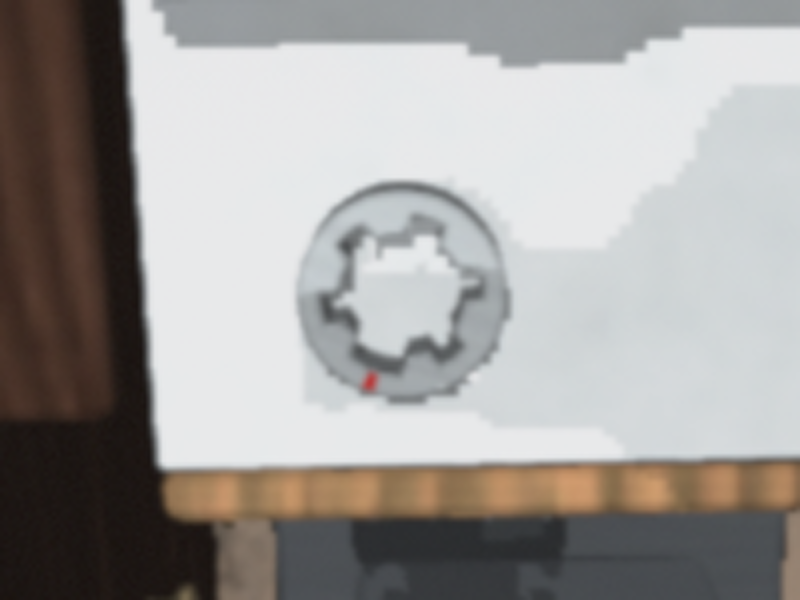

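The spacer's top centre is at px (273.2,169.2), with its red mark at (265.3,191.3).

```bash
python3 - <<'E'
from m import *
z=np.load("w5.npz"); c=(*cal("wrist")[:2],z["E"])
S=onz((273.2,169.2),16,c)[0]; r=onz((265.3,191.3),16,c)[0]-S
s=env.state();yaw=s["eef_rot"][2];a,b=np.cos(yaw),np.sin(yaw); D=S[:2]-s["tcp_pos"][:2]
print(S,np.degrees(np.arctan2(r[1],r[0])),np.hypot(*r[:2]),"tx",a*D[0]+b*D[1],"ty",b*D[0]-a*D[1],s["tcp_pos"])
E
```

```text
[433.12335599  70.50904357  16.        ] 159.23813867867332 17.306362973994023 tx 19.342841193550267 ty -4.1279114903014715 [413.70611658  66.74660122 130.67201893]
```

```bash
python3 -m handwheel '[{"jaw":0.6,"tx":1.93,"ty":-0.41,"tz":3.3,"wx":0,"wy":0,"wz":0},{"jaw":0.3,"tx":0,"ty":0,"tz":3.5,"wx":0,"wy":0,"wz":0},{"jaw":0.3,"tx":0,"ty":0,"tz":3.3,"wx":0,"wy":0,"wz":0},{"jaw":0.3,"tx":0,"ty":0,"tz":0,"wx":0,"wy":0,"wz":0},{"jaw":0.3,"tx":0,"ty":0,"tz":0,"wx":0,"wy":0,"wz":0}]';python3 -m handwheel '[{"jaw":0.3,"tx":0,"ty":0,"tz":1.0,"wx":0,"wy":0,"wz":0},{"jaw":0.3,"tx":0,"ty":0,"tz":0,"wx":0,"wy":0,"wz":0},{"jaw":0.3,"tx":0,"ty":0,"tz":0,"wx":0,"wy":0,"wz":0}]'
```

```text
t: 13.32
tcp_pos: [429.8, 70.7, 27.1]
eef_rot: [3.141, 0.005, -0.019]
force: [-0.1, 0.1, 0.7]
gripper_width: 55.5
grip_force: 0.0
t: 13.57
tcp_pos: [432.9, 70.9, 19.8]
eef_rot: [-3.142, -0.003, -0.018]
force: [0.1, 0.0, 0.7]
gripper_width: 55.5
grip_force: 0.0
```

```bash
python3 -m handwheel '[{"jaw":0.3,"tx":0,"ty":0,"tz":1.5,"wx":0,"wy":0,"wz":0},{"jaw":0.3,"tx":0,"ty":0,"tz":0,"wx":0,"wy":0,"wz":0},{"jaw":-1,"tx":0,"ty":0,"tz":0,"wx":0,"wy":0,"wz":0},{"jaw":-1,"tx":0,"ty":0,"tz":0,"wx":0,"wy":0,"wz":0},{"jaw":-1,"tx":0,"ty":0,"tz":0,"wx":0,"wy":0,"wz":0}]' 60;python3 -m handwheel '[{"jaw":-1,"tx":0,"ty":0,"tz":0,"wx":0,"wy":0,"wz":0},{"jaw":-1,"tx":0,"ty":0,"tz":0,"wx":0,"wy":0,"wz":0},{"jaw":-1,"tx":0,"ty":0,"tz":0,"wx":0,"wy":0,"wz":0}]'
```

```text
t: 13.98
tcp_pos: [432.1, 71.0, 4.7]
eef_rot: [3.142, -0.001, -0.018]
force: [-1.5, -0.3, 5.8]
gripper_width: 35.0
grip_force: 59.8
t: 14.23
tcp_pos: [432.1, 71.0, 4.6]
eef_rot: [3.142, -0.001, -0.018]
force: [-3.4, -0.0, 6.9]
gripper_width: 35.0
grip_force: 59.8
```

```bash
python3 -m handwheel '[{"jaw":-1,"tx":0,"ty":0,"tz":-1.0,"wx":0,"wy":0,"wz":0},{"jaw":-1,"tx":0,"ty":0,"tz":-3.3,"wx":0,"wy":0,"wz":-7.16},{"jaw":-1,"tx":0,"ty":0,"tz":-3.5,"wx":0,"wy":0,"wz":-7.16},{"jaw":-1,"tx":0,"ty":0,"tz":-3.5,"wx":0,"wy":0,"wz":-7.16},{"jaw":-1,"tx":0,"ty":0,"tz":-3.2,"wx":0,"wy":0,"wz":-7.16}]'
python3 -m handwheel '[{"jaw":-1,"tx":0,"ty":0,"tz":0,"wx":0,"wy":0,"wz":-7.16},{"jaw":-1,"tx":0,"ty":0,"tz":0,"wx":0,"wy":0,"wz":-7.16},{"jaw":-1,"tx":0,"ty":0,"tz":0,"wx":0,"wy":0,"wz":-7.16},{"jaw":-1,"tx":0,"ty":0,"tz":0,"wx":0,"wy":0,"wz":-7.16},{"jaw":-1,"tx":0,"ty":0,"tz":0,"wx":0,"wy":0,"wz":-7.16}]'
python3 -m handwheel '[{"jaw":-1,"tx":0,"ty":0,"tz":0,"wx":0,"wy":0,"wz":-7.16},{"jaw":-1,"tx":0,"ty":0,"tz":0,"wx":0,"wy":0,"wz":-7.16},{"jaw":-1,"tx":0,"ty":0,"tz":0,"wx":0,"wy":0,"wz":-7.16},{"jaw":-1,"tx":0,"ty":0,"tz":0,"wx":0,"wy":0,"wz":-7.16},{"jaw":-1,"tx":0,"ty":0,"tz":0,"wx":0,"wy":0,"wz":-7.16}]'
python3 -m handwheel '[{"jaw":-1,"tx":-3.0,"ty":1.5,"tz":0,"wx":0,"wy":0,"wz":-7.16},{"jaw":-1,"tx":-3.3,"ty":1.2,"tz":0,"wx":0,"wy":0,"wz":-0.8},{"jaw":-1,"tx":0,"ty":0,"tz":0,"wx":0,"wy":0,"wz":0},{"jaw":-1,"tx":0,"ty":0,"tz":0,"wx":0,"wy":0,"wz":0},{"jaw":-1,"tx":0,"ty":0,"tz":0,"wx":0,"wy":0,"wz":0}]'
python3 - <<'E'
from m import *
im,d,c=snap("wrist"); np.savez("w6.npz",im=im,d=d,E=c[2])
s=env.state(); T=s["tcp_pos"]; yaw=s["eef_rot"][2]; print(T,np.degrees(yaw))
z=T[2]-4.6+16; g=proj((T[0],T[1],z),c)[0]; q=red(im,*g,80); print(g,q.mean(0),q.std(0),len(q))
e=onz(q.mean(0),z,c)[0]-T; a,b=np.cos(yaw),np.sin(yaw)
print("red",np.degrees(np.arctan2(e[1],e[0])),np.hypot(*e[:2]),"tool",a*e[0]+b*e[1],b*e[0]-a*e[1])
print("hub px",proj((526.7,41.6,110.5),c))
cv2.imwrite("pics/w6.png",cv2.resize(im,(800,600),interpolation=cv2.INTER_CUBIC)[:,:,::-1])
E
```

```text
t: 14.65
tcp_pos: [431.5, 71.0, 151.0]
eef_rot: [3.141, -0.002, 0.488]
force: [0.2, 0.1, -0.8]
gripper_width: 35.4
grip_force: 60.3
t: 15.07
tcp_pos: [431.4, 71.0, 149.2]
eef_rot: [3.14, -0.001, 1.113]
force: [0.4, -0.7, -0.0]
gripper_width: 35.1
grip_force: 60.3
t: 15.48
tcp_pos: [431.4, 71.0, 149.1]
eef_rot: [3.141, 0.0, 1.738]
force: [-0.9, -0.8, -0.2]
gripper_width: 35.3
grip_force: 60.3
t: 15.9
tcp_pos: [471.1, 15.9, 148.5]
eef_rot: [-3.141, -0.001, 1.868]
force: [0.5, -0.6, -1.8]
gripper_width: 35.2
grip_force: 60.3
[470.76094267  16.27466203 148.3150832 ] 107.06440827600015
[280.64485393 279.12448167] [265.36666667 310.9       ] [1.40198272 1.77670106] 30
red -96.41433417621765 15.692197886913474 tool -14.393008699275715 -6.251909716608625
hub px [[397.304132  219.5852213]]
```

View pics/w6.png

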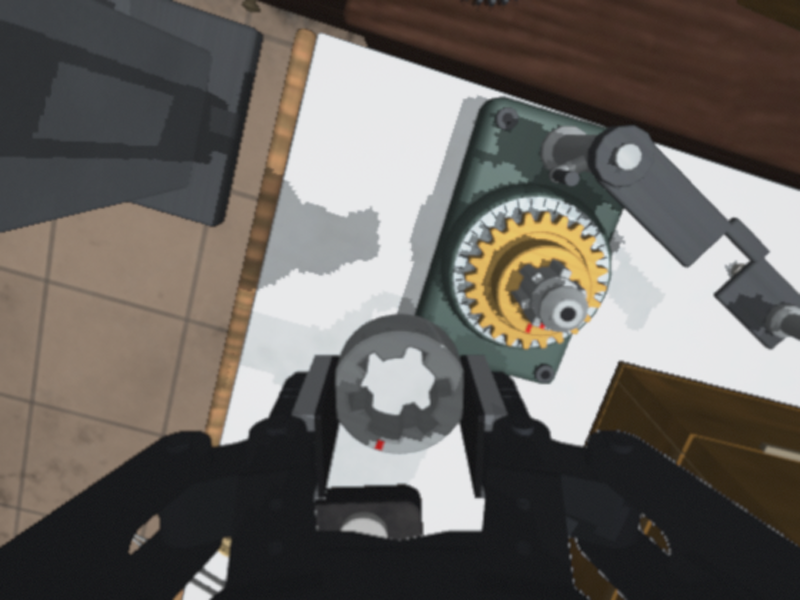

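The cog is seated, with its red mark in line with the spline's. The held spacer's mark is at px (265,311), and the nose at (398,220) is as predicted. Moving over the hub.

```bash
python3 -m handwheel '[{"jaw":-1,"tx":0.35,"ty":3.04,"tz":0,"wx":0,"wy":0,"wz":-1.2},{"jaw":-1,"tx":0.4,"ty":3.04,"tz":0,"wx":0,"wy":0,"wz":0},{"jaw":-1,"tx":0,"ty":0,"tz":1.6,"wx":0,"wy":0,"wz":0},{"jaw":-1,"tx":0,"ty":0,"tz":1.2,"wx":0,"wy":0,"wz":0},{"jaw":-1,"tx":0,"ty":0,"tz":0,"wx":0,"wy":0,"wz":0}]'
python3 -m handwheel '[{"jaw":-1,"tx":0,"ty":0,"tz":0,"wx":0,"wy":0,"wz":0},{"jaw":-1,"tx":0,"ty":0,"tz":0,"wx":0,"wy":0,"wz":0},{"jaw":-1,"tx":0,"ty":0,"tz":0,"wx":0,"wy":0,"wz":0}]'
```

```text
t: 16.37
tcp_pos: [523.4, 42.4, 116.8]
eef_rot: [-3.134, -0.003, 1.891]
force: [-1.8, 0.1, -1.4]
gripper_width: 35.3
grip_force: 60.4
t: 16.62
tcp_pos: [527.0, 41.3, 120.8]
eef_rot: [3.141, 0.0, 1.89]
force: [-0.2, -0.3, -0.1]
gripper_width: 35.1
grip_force: 60.4
```

```bash
python3 -m handwheel '[{"jaw":-1,"tx":-0.03,"ty":0.0,"tz":0.5,"wx":0,"wy":0,"wz":0},{"jaw":-1,"tx":0,"ty":0,"tz":0.5,"wx":0,"wy":0,"wz":0},{"jaw":-1,"tx":0,"ty":0,"tz":0.4,"wx":0,"wy":0,"wz":0},{"jaw":-1,"tx":0,"ty":0,"tz":0,"wx":0,"wy":0,"wz":0},{"jaw":-1,"tx":0,"ty":0,"tz":0,"wx":0,"wy":0,"wz":0}]'
python3 -m handwheel '[{"jaw":-1,"tx":0,"ty":0,"tz":0.3,"wx":0,"wy":0,"wz":0},{"jaw":-1,"tx":0,"ty":0,"tz":0.3,"wx":0,"wy":0,"wz":0},{"jaw":-1,"tx":0,"ty":0,"tz":0.3,"wx":0,"wy":0,"wz":0},{"jaw":-1,"tx":0,"ty":0,"tz":0.2,"wx":0,"wy":0,"wz":0},{"jaw":-1,"tx":0,"ty":0,"tz":0,"wx":0,"wy":0,"wz":0}]'
```

```text
t: 17.03
tcp_pos: [526.8, 41.1, 105.7]
eef_rot: [-3.14, -0.001, 1.89]
force: [0.5, -0.4, -1.3]
gripper_width: 35.2
grip_force: 60.4
t: 17.45
tcp_pos: [527.1, 41.1, 94.7]
eef_rot: [-3.141, -0.0, 1.89]
force: [1.0, -0.5, -1.1]
gripper_width: 35.3
grip_force: 60.4
```

```bash
python3 -m handwheel '[{"jaw":-1,"tx":0,"ty":0,"tz":0.4,"wx":0,"wy":0,"wz":0},{"jaw":-1,"tx":0,"ty":0,"tz":0.4,"wx":0,"wy":0,"wz":0},{"jaw":-1,"tx":0,"ty":0,"tz":0.25,"wx":0,"wy":0,"wz":0},{"jaw":-1,"tx":0,"ty":0,"tz":0,"wx":0,"wy":0,"wz":0},{"jaw":-1,"tx":0,"ty":0,"tz":0,"wx":0,"wy":0,"wz":0}]'
```

```text
t: 17.87
tcp_pos: [527.4, 41.0, 84.7]
eef_rot: [-3.142, 0.0, 1.89]
force: [0.3, -0.8, -0.6]
gripper_width: 35.1
grip_force: 60.4
```

```bash
python3 -m handwheel '[{"jaw":-1,"tx":0,"ty":0,"tz":0.15,"wx":0,"wy":0,"wz":0},{"jaw":0.2,"tx":0,"ty":0,"tz":0,"wx":0,"wy":0,"wz":0},{"jaw":0.2,"tx":0,"ty":0,"tz":0,"wx":0,"wy":0,"wz":0},{"jaw":0.2,"tx":0,"ty":0,"tz":0,"wx":0,"wy":0,"wz":0}]'; python3 -m handwheel '[{"jaw":0.2,"tx":0,"ty":0,"tz":-1,"wx":0,"wy":0,"wz":0},{"jaw":0.2,"tx":0,"ty":0,"tz":-4,"wx":0,"wy":0,"wz":-7},{"jaw":0.2,"tx":0,"ty":0,"tz":-4,"wx":0,"wy":0,"wz":-7},{"jaw":0.2,"tx":0,"ty":0,"tz":-1,"wx":0,"wy":0,"wz":0},{"jaw":0.2,"tx":0,"ty":0,"tz":-0.0,"wx":0,"wy":0,"wz":0}]'
python3 - <<'E'
from m import *
import json
for n in("scene0","side0"):
    z=np.load(n+".npz"); c=cal(n[:-1]); v,u=np.mgrid[0:420,0:560]; r,o=rays(np.c_[u.ravel(),v.ravel()],c); P=o+r*z["d"].ravel()[:,None]
    B=P[(P[:,2]>174)&(P[:,2]<192)&(P[:,0]>570)&(P[:,0]<800)&(P[:,1]>-220)&(P[:,1]<120)]
    h=cv2.convexHull(B[:,:2].astype(np.float32))[:,0]; print(n,cv2.minAreaRect(B[:,:2].astype(np.float32)),cv2.boxPoints(cv2.minAreaRect(B[:,:2].astype(np.float32))).round(0).tolist())
    K=P[(P[:,2]>135)&(P[:,2]<158)&(P[:,0]>585)&(P[:,0]<640)&(P[:,1]>45)&(P[:,1]<90)]; print("knob",K.mean(0) if len(K) else None,len(K))
z=np.load("w6.npz"); c=(*cal("wrist")[:2],z["E"])
print("chest corner w6",onz([(434,253.5),(559,289)],185,c).round(0).tolist(),"hinge",onz((439.6,110),106,c).round(0), "handle foot",onz((540,225),102,c).round(0))
E
```

```text
t: 18.2
tcp_pos: [527.2, 41.1, 83.2]
eef_rot: [3.142, -0.0, 1.89]
force: [0.2, 0.4, 0.6]
gripper_width: 51.5
grip_force: 0.0
t: 18.62
tcp_pos: [531.2, 41.0, 189.2]
eef_rot: [3.133, 0.006, 2.133]
force: [0.8, -0.3, 0.3]
gripper_width: 51.1
grip_force: 0.0
scene0 ((707.4308471679688, -92.47850036621094), (189.86361694335938, 197.11488342285156), 1.6145380735397339) [[610.0, 3.0], [615.0, -194.0], [805.0, -188.0], [800.0, 9.0]]
knob [610.9378374   64.02274705 147.82482524] 41
side0 ((708.8125610351562, -93.95989227294922), (189.36956787109375, 200.76998901367188), 2.1470673084259033) [[610.0, 3.0], [618.0, -198.0], [807.0, -191.0], [800.0, 10.0]]
knob [610.31876462  56.22588811 145.98747245] 53
chest corner w6 [[510.0, 52.0, 185.0], [554.0, 52.0, 185.0]] hinge [[527.  99. 106.]] handle foot [[606.  59. 102.]]
```

```bash
python3 -m handwheel '[{"jaw":-1,"tx":-0.97,"ty":3.85,"tz":0,"wx":0,"wy":0,"wz":0},{"jaw":-1,"tx":-0.97,"ty":3.85,"tz":0,"wx":0,"wy":0,"wz":0},{"jaw":-1,"tx":-0.97,"ty":3.85,"tz":0,"wx":0,"wy":0,"wz":0},{"jaw":-1,"tx":0,"ty":0,"tz":0,"wx":0,"wy":0,"wz":0},{"jaw":-1,"tx":0,"ty":0,"tz":0,"wx":0,"wy":0,"wz":0}]'; python3 -m handwheel '[{"jaw":-1,"tx":0,"ty":0,"tz":0,"wx":0,"wy":0,"wz":0},{"jaw":-1,"tx":0,"ty":0,"tz":0,"wx":0,"wy":0,"wz":0},{"jaw":-1,"tx":0,"ty":0,"tz":0,"wx":0,"wy":0,"wz":0}]'
python3 - <<'E'
from m import *
for n in("side","scene"):
    im,d,c=snap(n); v,u=np.mgrid[0:420,0:560]; r,o=rays(np.c_[u.ravel(),v.ravel()],c); P=o+r*d.ravel()[:,None]
    for nm,w in(("spacer",(527,42,96)),("knob",(610,59,150))):
        m=(abs(P-w)[:,:2].max(1)<16)&(abs(P[:,2]-w[2])<22); print(n,nm,np.percentile(P[m],[10,50,90],axis=0).round(0).tolist() if m.any() else None)
    if n=="side":
        p=proj((560,45,90),c)[0].astype(int); cv2.imwrite("pics/s2.png",cv2.resize(im[p[1]-75:p[1]+75,p[0]-100:p[0]+100],(800,600),interpolation=cv2.INTER_CUBIC)[:,:,::-1])
E
```

```text
t: 19.03
tcp_pos: [640.3, 78.6, 180.1]
eef_rot: [-3.137, -0.003, 2.134]
force: [-0.8, -0.8, 0.2]
gripper_width: -0.3
grip_force: 0.0
t: 19.28
tcp_pos: [639.2, 77.8, 183.2]
eef_rot: [-3.141, -0.0, 2.133]
force: [-0.3, -0.2, -0.0]
gripper_width: 0.1
grip_force: 0.0
side spacer [[514.0, 28.0, 90.0], [526.0, 34.0, 96.0], [540.0, 47.0, 110.0]]
side knob [[605.0, 53.0, 132.0], [611.0, 56.0, 144.0], [615.0, 59.0, 153.0]]
scene spacer [[515.0, 31.0, 88.0], [531.0, 46.0, 96.0], [541.0, 55.0, 110.0]]
scene knob [[607.0, 60.0, 134.0], [611.0, 66.0, 148.0], [615.0, 67.0, 154.0]]
```

View pics/s2.png

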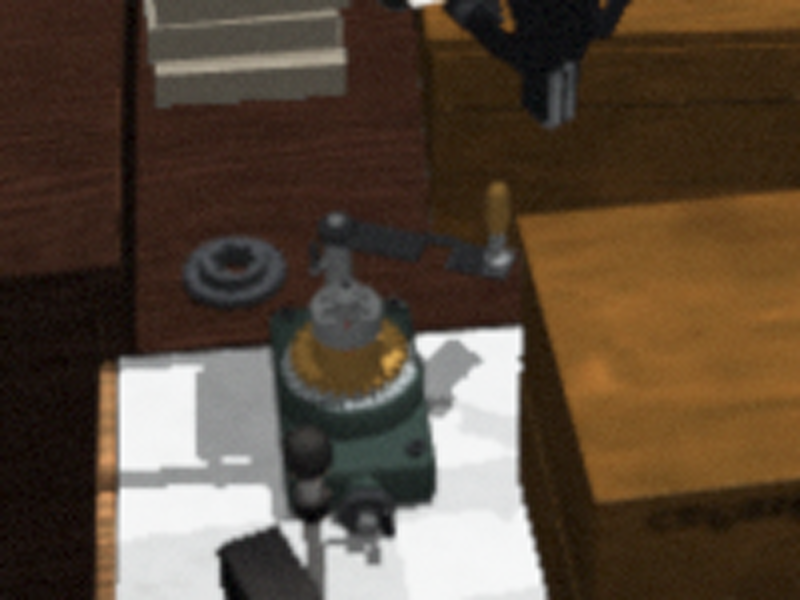

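The spacer sits flat on the cog with its top at about 96 mm. The keeper handle stands at crop (498,215), with the shut fingers behind it at (550,95). Lowering, then pushing round the arc.

```bash
python3 -m handwheel '[{"jaw":-1,"tx":0,"ty":0,"tz":3.0,"wx":0,"wy":0,"wz":0},{"jaw":-1,"tx":0,"ty":0,"tz":2.8,"wx":0,"wy":0,"wz":0},{"jaw":-1,"tx":0,"ty":0,"tz":0,"wx":0,"wy":0,"wz":0},{"jaw":-1,"tx":-0.34,"ty":-1.6,"tz":0,"wx":0,"wy":0,"wz":0},{"jaw":-1,"tx":-0.33,"ty":-1.6,"tz":0,"wx":0,"wy":0,"wz":0}]'; python3 -m handwheel '[{"jaw":-1,"tx":-0.32,"ty":-0.85,"tz":0,"wx":0,"wy":0,"wz":0},{"jaw":-1,"tx":-0.32,"ty":-0.85,"tz":0,"wx":0,"wy":0,"wz":0},{"jaw":-1,"tx":0,"ty":-1.2,"tz":0,"wx":0,"wy":0,"wz":0},{"jaw":-1,"tx":0,"ty":-1.2,"tz":0,"wx":0,"wy":0,"wz":0},{"jaw":-1,"tx":0,"ty":0,"tz":0,"wx":0,"wy":0,"wz":0}]'
python3 -m handwheel '[{"jaw":-1,"tx":0.27,"ty":-1.2,"tz":0,"wx":0,"wy":0,"wz":0},{"jaw":-1,"tx":0.27,"ty":-1.2,"tz":0,"wx":0,"wy":0,"wz":0},{"jaw":-1,"tx":0.3,"ty":-0.5,"tz":0,"wx":0,"wy":0,"wz":0},{"jaw":-1,"tx":0,"ty":0,"tz":0,"wx":0,"wy":0,"wz":0},{"jaw":-1,"tx":0,"ty":0,"tz":0,"wx":0,"wy":0,"wz":0}]'
```

```text
t: 19.8
tcp_pos: [617.6, 55.5, 126.2]
eef_rot: [3.14, 0.001, 2.135]
force: [1.8, -0.4, -0.5]
gripper_width: 0.1
grip_force: 0.8
t: 20.22
tcp_pos: [584.6, 27.0, 126.1]
eef_rot: [-3.141, 0.0, 2.133]
force: [0.3, -0.3, 0.7]
gripper_width: -0.1
grip_force: 0.0
t: 20.63
tcp_pos: [557.0, 20.0, 125.7]
eef_rot: [3.141, 0.0, 2.134]
force: [0.3, 0.7, 0.5]
gripper_width: -0.0
grip_force: 0.0
```

```bash
python3 -m handwheel '[{"jaw":-1,"tx":0.21,"ty":-0.34,"tz":0,"wx":0,"wy":0,"wz":0},{"jaw":-1,"tx":0.21,"ty":-0.34,"tz":0,"wx":0,"wy":0,"wz":0},{"jaw":-1,"tx":0.1,"ty":-0.17,"tz":0,"wx":0,"wy":0,"wz":0},{"jaw":-1,"tx":0,"ty":0,"tz":0,"wx":0,"wy":0,"wz":0},{"jaw":-1,"tx":0,"ty":0,"tz":0,"wx":0,"wy":0,"wz":0}]'
python3 - <<'E'
from m import *
for n in("side","scene"):
    im,d,c=snap(n); v,u=np.mgrid[0:420,0:560]; r,o=rays(np.c_[u.ravel(),v.ravel()],c); P=o+r*d.ravel()[:,None]
    b=brass(im,0,0,9999).ravel()
    m=b&(abs(P-(530,8,140))[:,0]<35)&(abs(P-(530,8,140))[:,1]<30)&(P[:,2]>118)&(P[:,2]<160); print(n,m.sum(),np.median(P[m],axis=0).round(1) if m.any() else None)
E
```

```text
t: 21.05
tcp_pos: [546.6, 19.7, 125.2]
eef_rot: [-3.141, -0.0, 2.134]
force: [0.3, -1.1, -0.1]
gripper_width: 0.0
grip_force: 0.0
side 66 [531.3   1.6 143.9]
scene 0 None
```

```bash
python3 -m handwheel '[{"jaw":-1,"tx":0.16,"ty":-0.25,"tz":0,"wx":0,"wy":0,"wz":0},{"jaw":-1,"tx":0,"ty":0,"tz":0,"wx":0,"wy":0,"wz":0},{"jaw":-1,"tx":0,"ty":0,"tz":0,"wx":0,"wy":0,"wz":0}]';python3 -m handwheel '[{"jaw":-1,"tx":0.16,"ty":-0.25,"tz":0,"wx":0,"wy":0,"wz":0},{"jaw":-1,"tx":0,"ty":0,"tz":0,"wx":0,"wy":0,"wz":0},{"jaw":-1,"tx":0,"ty":0,"tz":0,"wx":0,"wy":0,"wz":0}]'
```

```text
t: 21.4
tcp_pos: [544.6, 19.6, 125.5]
eef_rot: [3.14, 0.001, 2.134]
force: [3.0, -0.2, -1.0]
gripper_width: -0.0
grip_force: 1.3
t: 21.65
tcp_pos: [544.2, 19.8, 126.0]
eef_rot: [3.134, 0.004, 2.134]
force: [8.5, 0.6, -5.0]
gripper_width: 0.1
grip_force: 4.1
```

The push force rose at the stop. Backing off, rising and checking.

```bash
python3 -m handwheel '[{"jaw":-1,"tx":-0.5,"ty":1.0,"tz":0,"wx":0,"wy":0,"wz":0},{"jaw":-1,"tx":-0.5,"ty":2.0,"tz":0,"wx":0,"wy":0,"wz":0},{"jaw":-1,"tx":0,"ty":0,"tz":-4,"wx":0,"wy":0,"wz":0},{"jaw":-1,"tx":0,"ty":0,"tz":-4,"wx":0,"wy":0,"wz":0},{"jaw":-1,"tx":0,"ty":0,"tz":-3,"wx":0,"wy":0,"wz":0}]';python3 -m handwheel '[{"jaw":-1,"tx":0,"ty":0,"tz":0,"wx":0,"wy":0,"wz":0},{"jaw":-1,"tx":0,"ty":0,"tz":0,"wx":0,"wy":0,"wz":0},{"jaw":-1,"tx":0,"ty":0,"tz":0,"wx":0,"wy":0,"wz":0}]'
python3 - <<'E'
from m import *
im,d,c=snap("side"); v,u=np.mgrid[0:420,0:560]; r,o=rays(np.c_[u.ravel(),v.ravel()],c); P=o+r*d.ravel()[:,None]
b=brass(im,0,0,9999).ravel(); m=b&(abs(P-(530,8,140))[:,0]<35)&(abs(P-(530,8,140))[:,1]<30)&(P[:,2]>118)&(P[:,2]<160); print(m.sum(),np.median(P[m],axis=0).round(1))
# arm direction: points at arm-top height, dark
m=(abs(P[:,2]-102)<5)&(abs(P[:,0]-527)<40)&(P[:,1]>0)&(P[:,1]<110); Q=P[m]; print(m.sum(),[np.median(Q[(Q[:,1]>=y)&(Q[:,1]<y+15),0]).round(1) if ((Q[:,1]>=y)&(Q[:,1]<y+15)).any() else None for y in range(0,110,15)])
E
```

```text
t: 22.07
tcp_pos: [571.4, 27.3, 236.5]
eef_rot: [-3.14, -0.001, 2.134]
force: [1.4, -0.6, 1.6]
gripper_width: 0.1
grip_force: 0.0
t: 22.32
tcp_pos: [570.7, 27.2, 234.7]
eef_rot: [-3.14, -0.001, 2.134]
force: [0.0, 0.5, 0.3]
gripper_width: -0.0
grip_force: 0.0
62 [529.    0.9 144.3]
251 [np.float64(525.9), np.float64(523.2), np.float64(530.0), np.float64(521.0), np.float64(522.2), np.float64(525.7), np.float64(530.4), np.float64(525.9)]
```

Keeper shut on its stop, parts home, and the arm clear of everything.

```bash
python3 -c "
from cell import workorder; print(workorder.job_done())"
```

```text
the job is handed in; nothing more can be done
None
```

The job is handed in at about 22 s of the 72 s allowed, and no verdict came back: the brass cog and the 38 mm spacer are home on the hub with their wide slots on the master spline, the keeper is shut against its stop (the push force rose to 8.5 N there), and the robot touches nothing.

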